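Tighten a castle nut and line its slot up with the cotter hole

ROBOT

A 6-joint arm with a two-finger parallel gripper is mounted at the origin on a cart in front of the work surface, level with it; the furniture and walls round the work are solid. World frame = base frame: x ahead of the robot, y to its left, z up, the work surface at z = 0. Lengths are in m, angles in degrees, forces in N, time in s.
With the tool pointing down it reaches from about 0.375 to 0.825 m from the base axis. Payload 5.5 kg.
Tool frame: the origin (TCP) lies midway between the tips of the shut fingers; the grasp point (between the pads) lies 19 mm behind it (ctrl.grip_depth is the distance from the TCP to the grasp point, in m); z points along the fingers, y is the direction in which the jaws open and shut (so a half turn about z gives the same grasp; the last joint's range is limited). The gripper opens to 85 mm and grips with 20 to 120 N. Pads are 22 mm wide; open, the fingers measure 114 mm over their backs; the gripper's body (76 mm by 85 mm) begins 54 mm behind the grasp point. The pads swing forward as they close: fully open they stand 13 mm farther back than shut.
Start: joints at [75.516, 17.962, -2.699, 69.339, 0, 90], TCP at [0.15, 0.581, 0.231] pointing down, gripper open.
Joint ranges: [-152.73, 152.73], [-39.44, 99.34], [-58.76, 71.6], [-118.89, 123.64], [-81.53, 83.1], [-180, 180]. Speed limits (degrees/s): [136.94, 136.94, 172.46, 180, 180, 180].

INTERFACE

Orientations are given as a 3x3 rotation matrix whose columns are the frame's x, y, z axes.
In Python, from workcell import ctrl gives the robot as it stands.
- The arm moves only by the tool jog_arm, never from a script. Its argument "commands" is a list of rows, each a list of 5 numbers: the closure, from 0 (fully open) to 1 (shut), then the shift along the world's x, y, z in units of 30 mm (1.0 is 30 mm), then the turn about the world's z in units of 6 degrees (1.0 is 6 degrees). In form: [[hand, tx, ty, tz, spin], ...]. A call has 1 to 20 rows; each row shifts and turns the commanded pose from where the row before left it; what a row does not reach is not made up. A row lasts 1/12 s, in which the tool goes at most 41.7 mm and 7.16 degrees, less where a joint would pass 70% of its speed; a pose out of reach is approached as far as the arm can. A call is refused whole if a number of a shift passes 1 or a number of a turn 1, either way. A call with a gripper value outside its range is refused whole. The fingers move at their own pace and stop on an object; "newtons" is the grip in N (left out, the last holds). Time passes only in rows, so rows that do not move let the fingers close. It gives the time, the measured TCP pose, the force and the opening at its end, in the units of the state.
- ctrl.state(): the state, without advancing time (a new reading comes with each control period).
- ctrl.camera(name): name is "scene" or "top" or "wrist"; returns a dict with "image" (480x640x3 uint8, red, green, blue), "depth" (480x640 float32, m along the optical axis (not along the pixel's ray), 0 where there is no reading), "vfov" (degrees; the focal length in pixels is half the picture's height over the tangent of half this angle, whatever the lens; pixels are square), "cx", "cy" (the principal point, pixels), "origin" and "orientation" of the camera in the world. Camera axes: x right, y up, looking along -z (the intrinsics and any distortion apply to the point x, -y, -z); pixel columns grow to the right and rows downward; lengths in m; the calibration is good to about 2 mm. The wrist camera is an equidistant fisheye: a pixel r from the principal point sees the ray r / f radians off the axis. A picture is of the moment at which its call begins.
- ctrl.job_done(): hands the job in, once; it reports no verdict.
The state is a dict: "clock": time; "joints": joint angles; "qd": joint speeds; "joint_efforts": joint torques, N m; "tcp_pos": TCP position; "tool_rot": TCP orientation; "ft_force": force on the tool from outside, world axes, zero at the start; "wrist_torque": the same for the moment, N m; "opening": opening from 0.0 (shut) to 1.0 (fully open).
Only numpy, scipy, OpenCV 4.12 (cv2) and the standard library are available. Lean on these libraries where they do the work, as an engineer would, in place of code of your own. Each camera call takes 0.05 s, during which the arm holds its last target.

TASK

Tighten the castle nut clockwise by pushing the handle of the ring spanner that sits on it: first until the handle stands over the raised dark witness mark on the grey flange, where the nut is snug, then a little further until the first slot after that lines up with the cotter hole through the stud (the dark line across the stud's end face shows the direction of the hole), so that a cotter pin would pass straight through. Do not turn the slot past the hole and back it off; let go of the spanner at the end. Leave the petri dish, the vial, the white bottle and the loose cotter pin where they are.

Things in the scene. Friction and masses are not known exactly. Their poses are not given: they have to be found in the camera images.
- mount: Fixed grey round flange, 140 mm across, 12 mm high, on the worktop. An arm 36 mm wide lies on it along mount +x, to 148 mm out, with an upright rod (14 mm thick, top at z = 80 mm) near its end. On the rim at mount -x is the witness mark: a raised dark bar 24 x 6 x 3.5 mm that points at the stud. Origin: at worktop height on the axis shared by stud and nut; z up.
- nut (a joint): Turn (rad) of castle nut plus spanner, one part; positive clockwise from above (tightening). 0 = snug: handle over the witness mark, along mount -x. Starts 0.9 to 1.5 before snug (negative); stop at 1.4. Resistance rises evenly as it tightens, about 0.35 N m at -1.6 to 0.65 N m at 0.85; stays where left. The first slot after snug lines up at 0.35 to 0.85.
- handle (a point): Middle of the spanner's flat steel handle, 115 mm from the stud's axis, 34 mm above the worktop; its x axis points outward along the handle. The handle is straight, 18 mm wide, 9 mm thick (z = 29.5 to 38.5 mm), reaches 158 mm from the axis, round end 25 mm across; beyond 70 mm from the axis only bare worktop lies below it. It cannot be lifted off.
- slot (a point): Middle of the slot that is the first to meet the cotter hole after snug: 20 mm from the stud's axis, z = 52 mm, turning with the nut; seen from above, 90 degrees clockwise of the handle. The nut's steel crown is 40 mm across, z = 46 to 58 mm, with six equal slots 9 mm wide, 60 degrees apart. Its y axis lies along the slot.
- stud: Fixed vertical aluminium stud, 29 mm thick, top at z = 64 mm; origin on its axis at worktop height. Its x axis is the direction of the 5 mm cotter hole through it (centre at z = 52 mm) and of the dark line across its end face; the +x mouth is the one slot must meet. Its direction relative to the mount differs from case to case.
- petri_dish: Loose petri dish, 70 mm across, 15 mm high; origin under its centre. Leave it alone.
- vial: Loose small glass vial with white cap, 27 mm across, 61 mm high; origin under its centre. Leave it alone.
- jar: Loose white plastic bottle, 60 mm across, 108 mm high; origin under its centre. Leave it alone.
- cotter_pin: Loose steel cotter pin lying on the worktop, about 65 mm long, 5 mm thick; origin under its shank's middle, x along it. Leave it alone; it is fitted later.

How it is judged:
By the outcome, as a careful person would: the job done as asked, in the order asked, and still so for the second after the job is handed in, with the robot touching nothing.
It also fails if it takes over 40 s, if anything falls off the work surface, if the arm or the gripper's body presses on something with over 40 N, if the wrist force passes 120 N, or if a joint passes its speed limit or range.

## Working session

There is one attempt and no reset: what is moved stays moved. The work goes in short steps, Python scripts to look and compute and a tool call to move; the robot and the scene stay as the last step left them, time stands still between calls to the robot, and variables do not carry over. Pictures are saved under pics/ and viewed, and the job is handed in when it is done.

Besides the shell and the picture viewer there is one more tool, called after "Emit:" in YAML: its name, and indented under it one key for each argument. jog_arm: Moves the arm, as the interface text tells. Its arguments: {"type":"object","properties":{"commands":{"type":"array","items":{"type":"array","items":{"type":"number"}}},"newtons":{"type":"number"}},"required":["commands"]}

```bash
ls; mkdir -p pics; cat > h.py <<'E'
import numpy as np, cv2, pickle
from workcell import ctrl
def grab(n,tag):
    c=ctrl.camera(n); pickle.dump(c,open(f'pics/{tag}.pkl','wb'))
    cv2.imwrite(f'pics/{tag}.png',cv2.cvtColor(c['image'],cv2.COLOR_RGB2BGR)); return c
def load(tag): return pickle.load(open(f'pics/{tag}.pkl','rb'))
def ray(c,u,v,fish=False):
    f=240/np.tan(np.radians(c['vfov'])/2)
    x=(u-c['cx']);y=(v-c['cy'])
    if fish:
        r=np.hypot(x,y);t=r/f; d=np.array([np.sin(t)*x/max(r,1e-9),-np.sin(t)*y/max(r,1e-9),-np.cos(t)])
    else: d=np.array([x/f,-y/f,-1.])
    return np.array(c['orientation'])@d
def atz(c,u,v,z,fish=False):
    d=ray(c,u,v,fish);o=np.array(c['origin']);return o+d*(z-o[2])/d[2]
def proj(c,p):
    f=240/np.tan(np.radians(c['vfov'])/2)
    q=np.array(c['orientation']).T@(np.array(p)-np.array(c['origin']))
    return c['cx']+f*q[0]/-q[2], c['cy']-f*q[1]/-q[2]
def crop(tag,u0,v0,u1,v1,k,out):
    im=cv2.imread(f'pics/{tag}.png')[v0:v1,u0:u1]
    cv2.imwrite(f'pics/{out}.png',cv2.resize(im,None,fx=k,fy=k,interpolation=cv2.INTER_CUBIC))
E
python3 - <<'E'
from h import *
for n in ['scene','top','wrist']:
    c=grab(n,n+'0'); print(n,c['vfov'],c['cx'],c['cy'],np.round(c['origin'],3),np.round(c['orientation'],3).tolist())
s=ctrl.state();print(s['clock'],s['tcp_pos'],s['tool_rot'],s['opening'],s['ft_force'])
E
```

```text
pics
scene 45.96951601599801 324.8770595572704 229.03380345635654 [0.235 0.574 0.744] [[-0.89, 0.337, -0.307], [-0.456, -0.629, 0.629], [0.019, 0.7, 0.714]]
top 54.86586269585224 324.7192493359286 235.5104415015101 [ 0.395 -0.011  0.913] [[0.01, 0.986, -0.168], [-1.0, 0.009, -0.006], [-0.004, 0.168, 0.986]]
wrist 65.70646984690485 314.60914926912903 239.88907285084662 [0.085 0.598 0.373] [[0.25, -0.932, -0.261], [0.968, 0.241, 0.067], [-0.0, -0.269, 0.963]]
0.15 [0.14994259 0.58048332 0.23061563] [[-9.68227609e-01  2.50070342e-01 -3.47873938e-04]
 [ 2.50070584e-01  9.68226687e-01 -1.33617833e-03]
 [ 2.68225933e-06 -1.38071779e-03 -9.99999047e-01]] 0.9974634714237343 [ 0.95336529 -0.67504724 -0.38391512]
```

View pics/top0.png

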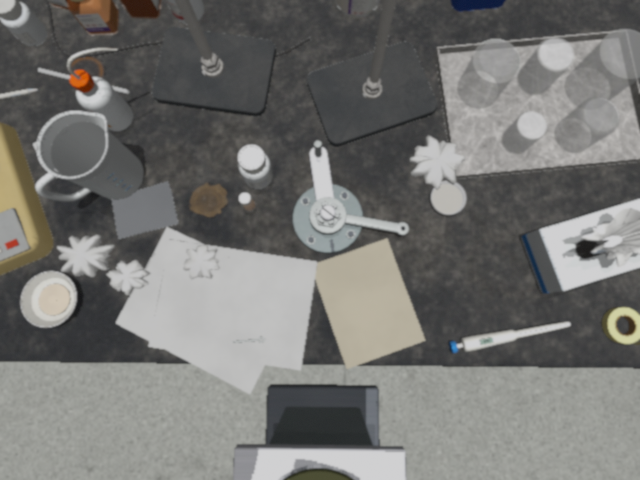

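View pics/scene0.png

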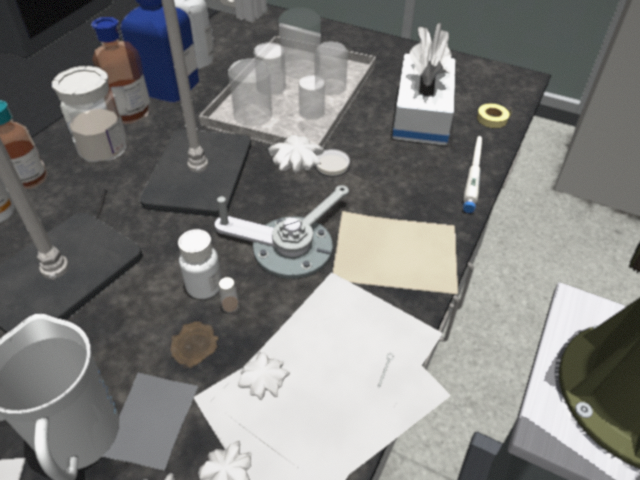

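```bash
python3 - <<'E'
from h import *
crop('top0',270,130,430,250,5,'a1')
crop('scene0',200,170,360,290,5,'a2')
E
```

```text
(no output)
```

View pics/a1.png

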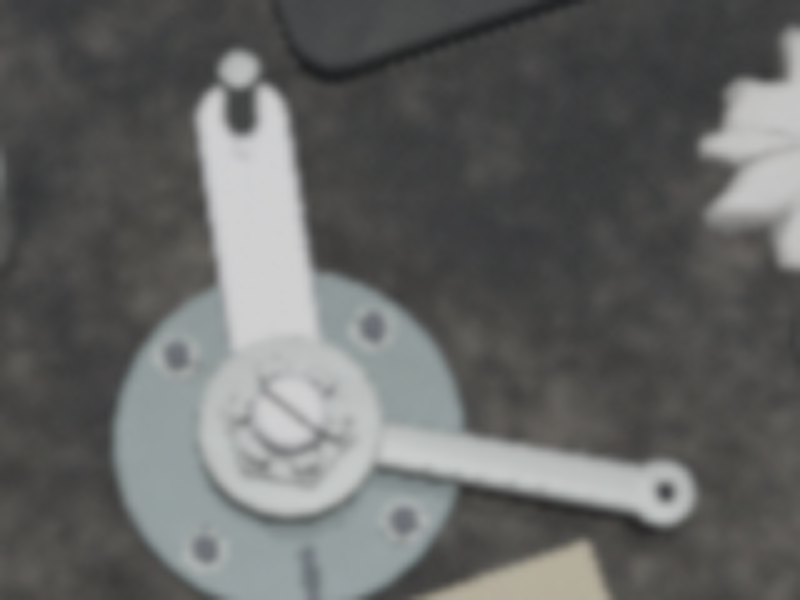

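View pics/a2.png

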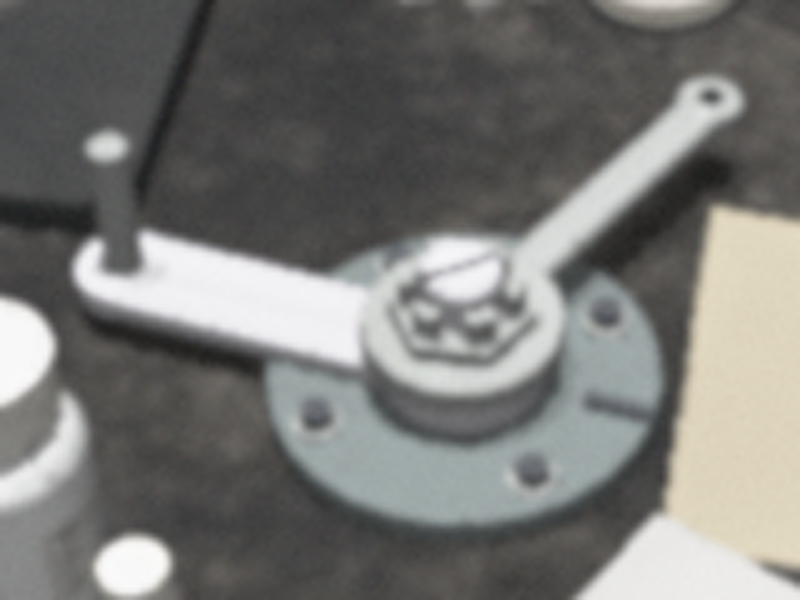

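View pics/wrist0.png

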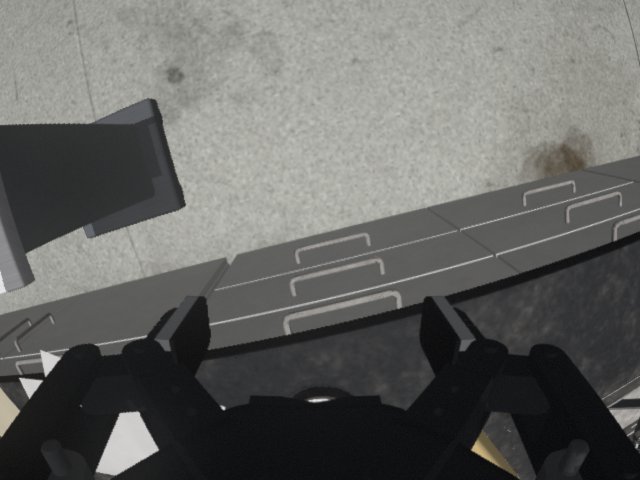

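```bash
python3 - <<'E'
from h import *
c=load('top0'); 
def P(a,b,z): return atz(c,270+a/5,130+b/5,z)
S=P(291,412,.064);E=P(667,491,.0385);M1=P(307,548,.0155);M2=P(318,596,.0155);R=P(240,70,.08);L1=P(262,380,.064);L2=P(320,438,.064)
print('stud',S,'end',E,np.linalg.norm((E-S)[:2]));print('mark',M1,M2,[np.linalg.norm((m-S)[:2]) for m in (M1,M2)]);print('rod',R,np.linalg.norm((R-S)[:2]))
ang=lambda v:np.degrees(np.arctan2(v[1],v[0]))
print('handle',ang(E-S),'mark',ang(M1-S),ang(M2-S),'rod',ang(R-S),'line',ang(L1-L2),np.linalg.norm(L1-L2))
# other cam
c2=load('scene0')
def Q(a,b,z): return atz(c2,200+a/5,170+b/5,z)
S=Q(460,270,.064);E=Q(711,96,.0385);M1=Q(590,402,.0155);M2=Q(652,414,.0155);R=Q(107,147,.08);L1=Q(500,255,.064);L2=Q(423,287,.064)
print('stud',S,'end',E,np.linalg.norm((E-S)[:2]));print('mark',M1,M2,[np.linalg.norm((m-S)[:2]) for m in (M1,M2)]);print('rod',R,np.linalg.norm((R-S)[:2]))
print('handle',ang(E-S),'mark',ang(M1-S),ang(M2-S),'rod',ang(R-S),'line',ang(L1-L2),np.linalg.norm(L1-L2))
for n,u,v,z in [('jar',252,158,.108),('vial',245,199,.061),('dish',448,198,.015)]: print(n,atz(c,u,v,z))
E
```

```text
stud [ 0.58385902 -0.01238427  0.064     ] end [ 0.55976936 -0.15732077  0.0385    ] 0.1469248183038842
mark [ 0.53997604 -0.01923113  0.0155    ] [ 0.52095905 -0.02368772  0.0155    ] [np.float64(0.044413914330706884), np.float64(0.06390754289749093)]
rod [0.71256107 0.00810526 0.08      ] 0.13032282669517975
handle -99.43677384208323 mark -171.13190350449943 -169.81238570611282 rod 9.045649974045645 line 44.85023340548337 0.03119685302989802
stud [ 0.58267048 -0.00995593  0.064     ] end [ 0.55814223 -0.15670139  0.0385    ] 0.1487812678663804
mark [ 0.53577836 -0.01645376  0.0155    ] [ 0.51422726 -0.0215975   0.0155    ] [np.float64(0.04734018324216375), np.float64(0.06942622155282324)]
rod [0.7110964  0.00904144 0.08      ] 0.12982341009129997
handle -99.48916830210584 mark -172.11076865381662 -170.34688838226748 rod 8.414442592169825 line -121.0443986864801 0.029951350258109435
jar [0.67410477 0.12726264 0.108     ]
vial [0.60908761 0.1456584  0.061     ]
dish [ 0.62637534 -0.25136711  0.015     ]
```

Emit:
jog_arm:
  commands:
    - [0,0.78,-0.98,0,0]
    - [0,0.78,-0.98,0,0]
    - [0,0.78,-0.98,0,0]
    - [0,0.78,-0.98,0,0]
    - [0,0.78,-0.98,0,0]
    - [0,0.78,-0.98,0,0]
    - [0,0.78,-0.98,0,0]
    - [0,0.78,-0.98,0,0]
    - [0,0.78,-0.98,0,0]
    - [0,0.78,-0.98,0,0]
    - [0,0.78,-0.98,0,0]
    - [0,0.78,-0.98,0,0]
    - [0,0.78,-0.98,0,0]
    - [0,0.78,-0.98,0,0]
    - [0,0.78,-0.98,0,0]
    - [0,0.78,-0.98,0,0]
    - [0,0.78,-0.98,0,0]
    - [0,0.78,-0.98,0,0]
    - [0,0.78,-0.98,0,0]
    - [0,0.78,-0.98,0,0]

```text
clock: 1.82
tcp_pos: [0.6188, -0.0088, 0.231]
tool_rot: [[-0.968, 0.25, -0.0], [0.25, 0.968, 0.0], [0.0, 0.0, -1.0]]
ft_force: [1.0, 0.9, -0.6]
opening: 1.001
```

Lower for a close view of the stud.

Emit:
jog_arm:
  commands:
    - [0,0,0,-0.9,0]
    - [0,0,0,-0.9,0]
    - [0,0,0,-0.9,0]
    - [0,0,0,-0.5,0]
    - [0,0,0,0,0]

```text
clock: 2.23
tcp_pos: [0.6149, -0.0073, 0.1308]
tool_rot: [[-0.968, 0.25, -0.008], [0.25, 0.968, 0.0], [0.007, -0.002, -1.0]]
ft_force: [0.0, -0.0, -1.1]
opening: 1.001
```

```bash
python3 - <<'E'
from h import *
c=grab('wrist','w1');print(np.round(c['origin'],4),ctrl.state()['joints'],ctrl.state()['tcp_pos'])
E
```

```text
[0.551  0.0098 0.2736] [-6.63459121e-01  2.29539741e+01 -8.70643866e+00  5.86048782e+01
  6.06801621e-06  1.38303441e+01] [ 0.61619533 -0.00713555  0.13318477]
```

View pics/w1.png

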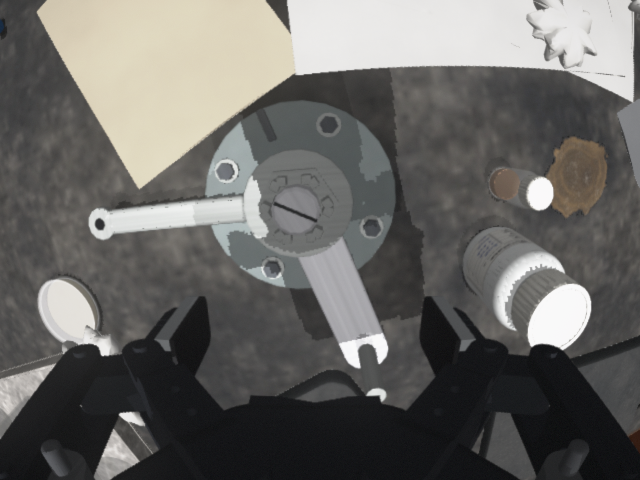

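```bash
python3 - <<'E'
from h import *
crop('w1',200,90,400,240,4,'a3')
crop('w1',250,165,340,250,7,'a4')
E
```

```text
(no output)
```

View pics/a3.png

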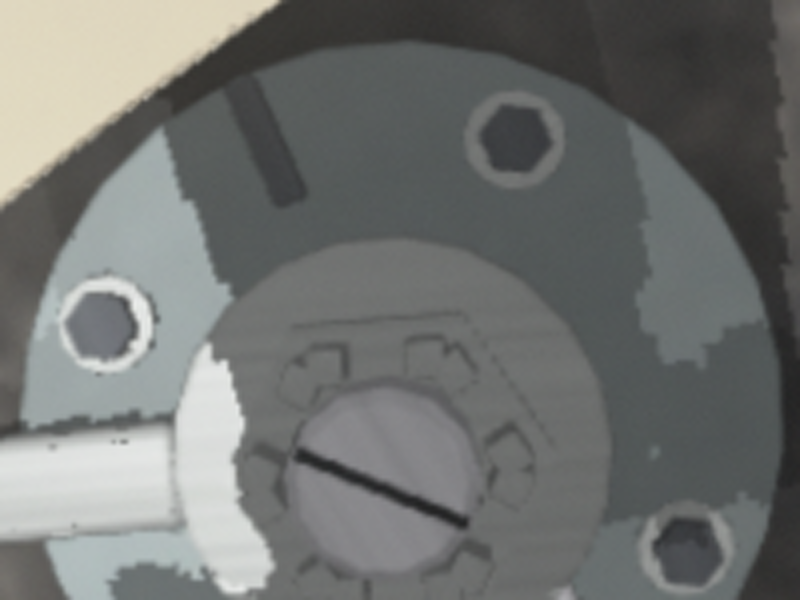

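View pics/a4.png

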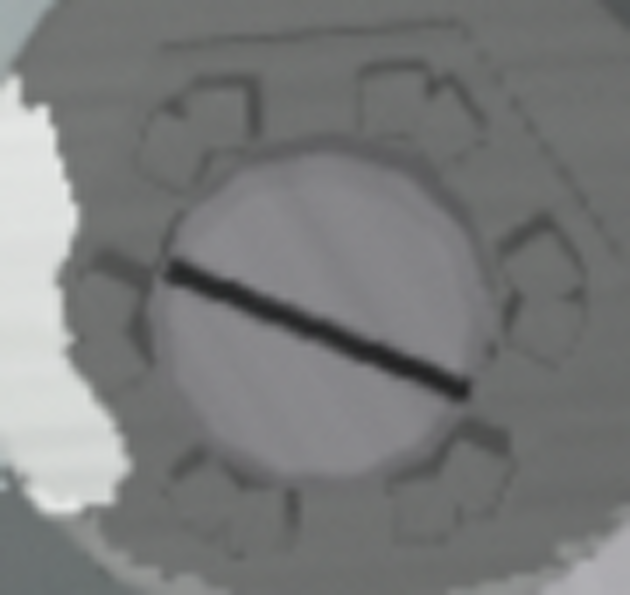

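```bash
python3 - <<'E'
from h import *
c=load('w1')
ang=lambda v:np.degrees(np.arctan2(v[1],v[0]))
W=lambda u,v,z:atz(c,u,v,z,True)
S=W(250+322/7,165+318/7,.064);E=W(100,222,.0385);M2=W(260.5,110,.0155);M1=W(272.5,140,.0155);R=W(376,395,.08)
L1=W(250+468/7,165+392/7,.064);L2=W(250+172/7,165+268/7,.064)
for n,p in dict(S=S,E=E,M1=M1,M2=M2,R=R,L1=L1,L2=L2).items(): print(n,np.round(p,4),np.linalg.norm((p-S)[:2]).round(4),ang(p-S).round(1))
print('line',ang(L1-L2),np.linalg.norm(L1-L2),'mark',ang(M1-M2))
# flange circle fit z=.012: pts from full image
pts=[(206,185),(217,142),(300,99),(395,185),(360,120),(295,289),(385,235),(230,255)]
w=np.array([W(u,v,.012)[:2] for u,v in pts]);A=np.c_[2*w,np.ones(len(w))];s=np.linalg.lstsq(A,(w**2).sum(1),rcond=None)[0];print('flange',s[:2],np.sqrt(s[2]+s[:2]@s[:2]))
E
```

```text
S [ 0.5864 -0.0105  0.064 ] 0.0 0.0
E [ 0.5605 -0.1545  0.0385] 0.1463 -100.2
M1 [ 0.5425 -0.0181  0.0155] 0.0446 -170.2
M2 [ 0.5199 -0.0207  0.0155] 0.0673 -171.3
R [0.7146 0.0092 0.08  ] 0.1296 8.7
L1 [ 5.954e-01 -5.000e-04  6.400e-02] 0.0135 48.0
L2 [ 0.5793 -0.0214  0.064 ] 0.013 -123.5
line 52.192687297622534 0.02639498620611273 mark 6.599539536268118
flange [ 0.58607013 -0.01094119] 0.0693799318822998
```

Emit:
jog_arm:
  commands:
    - [1,-0.05,-0.87,0,0.25]
    - [1,-0.05,-0.87,0,0.25]
    - [1,-0.05,-0.87,0,0.25]
    - [1,-0.05,-0.87,0,0]
    - [1,-0.05,-0.87,0,0]
    - [1,0,0,0,0]
    - [1,0,0,0,0]
    - [1,0,0,0,0]
  newtons: 60

```text
clock: 2.95
tcp_pos: [0.6113, -0.1374, 0.1366]
tool_rot: [[-0.985, 0.174, 0.002], [0.174, 0.985, 0.0], [-0.002, 0.0, -1.0]]
ft_force: [0.9, -0.0, 0.3]
opening: -0.0
```

```bash
python3 - <<'E'
from h import *
c=grab('wrist','w2');s=ctrl.state();print(s['tcp_pos'],s['opening'],s['joints'])
for p in [(.565,-.129,.0385),(.585,-.011,.064)]: print(proj(c,p))
E
```

```text
[ 0.61116605 -0.13689882  0.13631344] -0.002246691457615041 [-1.26389786e+01  2.35778499e+01 -7.34221944e+00  5.90068407e+01
  2.52747789e-02 -2.69143635e+00]
(np.float64(314.21773330266683), np.float64(168.52581309328633))
(np.float64(523.8283132962636), np.float64(170.96004750710418))
```

View pics/w2.png

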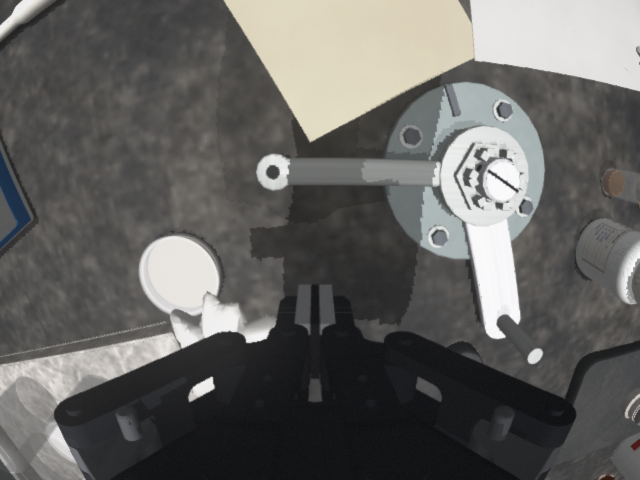

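Emit:
jog_arm:
  commands:
    - [1,0,0,-0.8,0]
    - [1,0,0,-0.8,0]
    - [1,0,0,-0.8,0]
    - [1,0,0,-0.8,0]
    - [1,0,0,-0.7,0]
    - [1,0,0,0,0]
    - [1,0,0,0,0]
    - [1,0,0,0,0]

```text
clock: 3.67
tcp_pos: [0.6116, -0.137, 0.0197]
tool_rot: [[-0.985, 0.172, 0.001], [0.172, 0.985, -0.0], [-0.001, 0.0, -1.0]]
ft_force: [0.6, -0.4, 0.1]
opening: 0.002
```

```bash
cat > plan.py <<'E'
from h import *
import sys
# plan arc: axis A, radius r, offset d ; handle angle from th0 to th1 in n rows, tcp pos
A=np.array([.585,-.011])
def tcp(th,d=.020,r=.12):
    t=np.radians(th); return A+r*np.array([np.cos(t),np.sin(t)])-d*np.array([np.sin(t),-np.cos(t)])
def plan(th0,th1,n,start=None,d=.02,r=.12):
    ths=np.linspace(th0,th1,n+1); p=np.array([tcp(t,d,r) for t in ths])
    if start is not None: p[0]=start
    return np.diff(p,axis=0)/.03,-np.abs(th1-th0)/n/6
E
python3 - <<'E'
from plan import *
print(tcp(-100), tcp(-100,.023))
s=ctrl.state();print(s['tcp_pos'],s['ft_force'])
E
```

```text
[ 0.58385837 -0.13264989] [ 0.5868128  -0.13317084]
[ 0.61161748 -0.13702806  0.01969573] [ 0.56998815 -0.39240319  0.0942207 ]
```

```bash
python3 - <<'E'
from plan import *
d,s=plan(-100,-160,15); print(np.round(d,2).tolist(),s)
E
```

```text
[[-0.28, 0.01], [-0.28, 0.03], [-0.28, 0.05], [-0.27, 0.07], [-0.27, 0.09], [-0.26, 0.11], [-0.25, 0.13], [-0.24, 0.14], [-0.23, 0.16], [-0.22, 0.18], [-0.21, 0.19], [-0.19, 0.21], [-0.18, 0.22], [-0.16, 0.23], [-0.15, 0.24]] -0.6666666666666666
```

Emit:
jog_arm:
  commands:
    - [1,-0.46,0.07,0,0]
    - [1,-0.46,0.07,0,0]
    - [1,-0.28,0.01,0,-0.67]
    - [1,-0.28,0.03,0,-0.67]
    - [1,-0.28,0.05,0,-0.67]
    - [1,-0.27,0.07,0,-0.67]
    - [1,-0.27,0.09,0,-0.67]
    - [1,-0.26,0.11,0,-0.67]
    - [1,-0.25,0.13,0,-0.67]
    - [1,-0.24,0.14,0,-0.67]
    - [1,-0.23,0.16,0,-0.67]
    - [1,0,0,0,0]
    - [1,0,0,0,0]

```text
clock: 4.75
tcp_pos: [0.5135, -0.1096, 0.02]
tool_rot: [[-0.694, 0.72, 0.003], [0.72, 0.694, -0.0], [-0.002, 0.002, -1.0]]
ft_force: [0.2, 0.0, -0.2]
opening: 0.0
```

```bash
python3 - <<'E'
from plan import *
s=ctrl.state();print(tcp(-136),s['tcp_pos'],s['tool_rot'][:,0],s['ft_force']);grab('wrist','w3')
E
```

```text
[ 0.51257239 -0.1087458 ] [ 0.51349003 -0.10964102  0.02002735] [-0.69435417  0.71963026 -0.00214047] [ 0.2425556   0.00978307 -0.24214031]
```

View pics/w3.png

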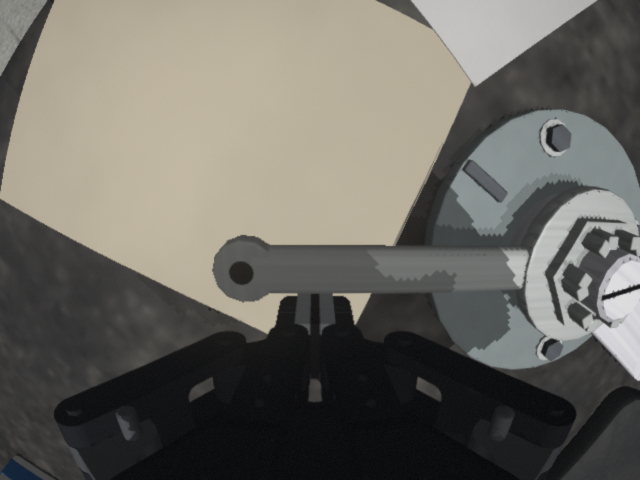

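```bash
python3 - <<'E'
from plan import *
c=load('w3');E=atz(c,241,272,.0385,True);v=E[:2]-A;print(E,np.linalg.norm(v),np.degrees(np.arctan2(v[1],v[0])))
d,s=plan(-136,-168,11); print(np.round(d,2).tolist(),s)
E
```

```text
[ 0.48038444 -0.11234813  0.0385    ] 0.1456566457526861 -135.90886867787685
[[-0.16, 0.13], [-0.16, 0.13], [-0.15, 0.14], [-0.14, 0.15], [-0.13, 0.16], [-0.13, 0.16], [-0.12, 0.17], [-0.11, 0.18], [-0.1, 0.18], [-0.09, 0.19], [-0.08, 0.19]] -0.48484848484848486
```

Emit:
jog_arm:
  commands:
    - [1,-0.16,0.13,0,-0.48]
    - [1,-0.16,0.13,0,-0.48]
    - [1,-0.15,0.14,0,-0.48]
    - [1,-0.14,0.15,0,-0.48]
    - [1,-0.13,0.16,0,-0.48]
    - [1,-0.13,0.16,0,-0.48]
    - [1,-0.12,0.17,0,-0.48]
    - [1,-0.11,0.18,0,-0.48]
    - [1,-0.1,0.18,0,-0.48]
    - [1,-0.09,0.19,0,-0.48]
    - [1,-0.08,0.19,0,-0.48]
    - [1,0,0,0,0]
    - [1,0,0,0,0]

```text
clock: 5.88
tcp_pos: [0.4717, -0.0561, 0.0187]
tool_rot: [[-0.213, 0.977, 0.001], [0.977, 0.213, 0.0], [0.0, 0.001, -1.0]]
ft_force: [-0.5, 0.6, 0.1]
opening: 0.002
```

```bash
python3 - <<'E'
from plan import *
s=ctrl.state();print(tcp(-168),s['tcp_pos'],s['tool_rot'][:,0],s['ft_force']);grab('wrist','w4')
E
```

```text
[ 0.47178052 -0.05551235] [ 0.47174847 -0.05614079  0.01871172] [-2.13329929e-01  9.76980199e-01  1.79322794e-04] [-0.52582552  0.63371077  0.14713428]
```

View pics/w4.png

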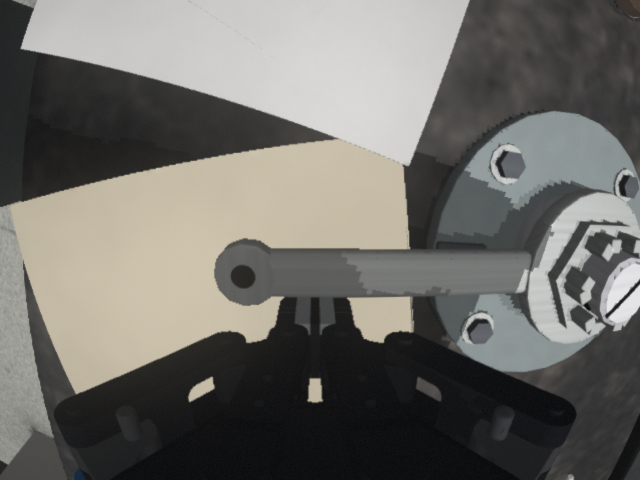

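```bash
python3 - <<'E'
from plan import *
c=load('w4');E=atz(c,242,276,.0385,True);v=E[:2]-A;print(E,np.linalg.norm(v),np.degrees(np.arctan2(v[1],v[0])))
d,s=plan(-168,-171.5,2); print(np.round(d,2).tolist(),s)
d,s=plan(-171.5,-205.5,17); print(np.round(d,2).tolist(),s)
E
```

```text
[ 0.44302963 -0.04150543  0.0385    ] 0.14521076498825042 -167.8731383734544
[[-0.04, 0.12], [-0.04, 0.12]] -0.2916666666666667
[[-0.04, 0.14], [-0.04, 0.14], [-0.03, 0.14], [-0.03, 0.14], [-0.02, 0.14], [-0.02, 0.14], [-0.01, 0.14], [-0.01, 0.14], [-0.0, 0.14], [0.0, 0.14], [0.01, 0.14], [0.01, 0.14], [0.02, 0.14], [0.02, 0.14], [0.03, 0.14], [0.03, 0.14], [0.04, 0.14]] -0.3333333333333333
```

Emit:
jog_arm:
  commands:
    - [1,-0.06,0.17,0,-0.29]
    - [1,-0.06,0.17,0,-0.29]
    - [1,0,0,0,0]
    - [1,0,0,0,0]
    - [1,0,0,0,0]

```text
clock: 6.35
tcp_pos: [0.4677, -0.0462, 0.0183]
tool_rot: [[-0.152, 0.988, 0.0], [0.988, 0.152, 0.0], [0.0, 0.0, -1.0]]
ft_force: [1.2, -1.2, -0.1]
opening: 0.002
```

```bash
python3 - <<'E'
from plan import *
s=ctrl.state();print(tcp(-171.5),s['tcp_pos'],s['tool_rot'][:,0],s['ft_force']);grab('wrist','w5');grab('top','t5')
crop('t5',270,170,400,290,5,'a5')
E
```

```text
[ 0.46927428 -0.04851745] [ 0.46767727 -0.0462305   0.01832322] [-1.52141605e-01  9.88358685e-01  2.03421934e-04] [ 1.1521931  -1.18635214 -0.07738598]
```

View pics/w5.png

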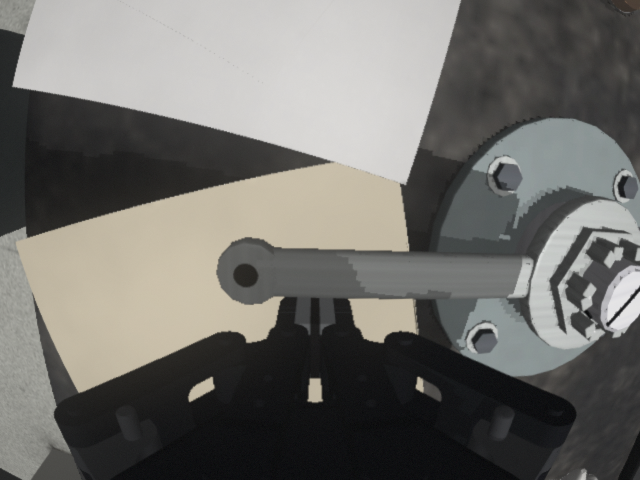

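View pics/a5.png

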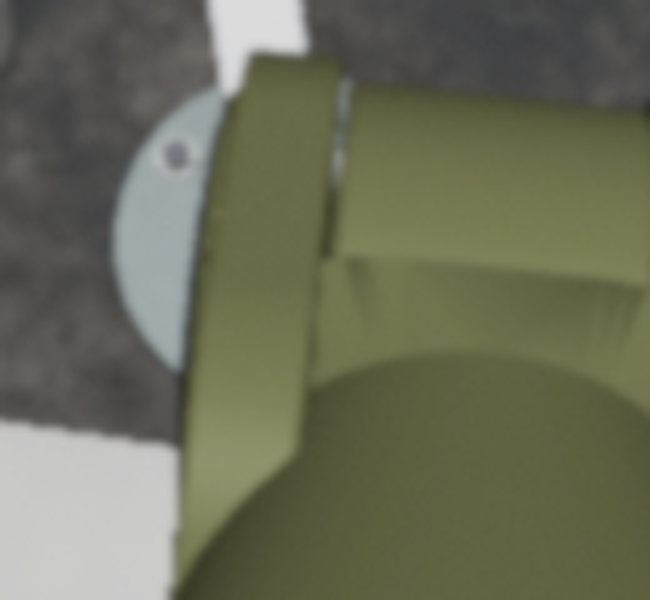

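```bash
python3 - <<'E'
from plan import *
c=load('w5');E=atz(c,244,275,.0385,True);v=E[:2]-A;print(E,np.linalg.norm(v),np.degrees(np.arctan2(v[1],v[0])))
d,s=plan(-173,-207,17,d=.02); print(np.round(d,2).tolist(),s,tcp(-173),tcp(-207))
E
```

```text
[ 0.44069811 -0.02910173  0.0385    ] 0.14543283328654968 -172.84996666519942
[[-0.04, 0.14], [-0.03, 0.14], [-0.03, 0.14], [-0.02, 0.14], [-0.02, 0.14], [-0.01, 0.14], [-0.01, 0.14], [-0.0, 0.14], [0.0, 0.14], [0.01, 0.14], [0.01, 0.14], [0.02, 0.14], [0.02, 0.14], [0.03, 0.14], [0.03, 0.14], [0.04, 0.14], [0.04, 0.14]] -0.3333333333333333 [ 0.46833185 -0.04547524] [0.46899941 0.02565873]
```

Emit:
jog_arm:
  commands:
    - [1,-0.04,0.14,0,-0.33]
    - [1,-0.03,0.14,0,-0.33]
    - [1,-0.03,0.14,0,-0.33]
    - [1,-0.02,0.14,0,-0.33]
    - [1,-0.02,0.14,0,-0.33]
    - [1,-0.01,0.14,0,-0.33]
    - [1,-0.01,0.14,0,-0.33]
    - [1,0,0.14,0,-0.33]
    - [1,0,0.14,0,-0.33]
    - [1,0.01,0.14,0,-0.33]
    - [1,0.01,0.14,0,-0.33]
    - [1,0.02,0.14,0,-0.33]
    - [1,0.02,0.14,0,-0.33]
    - [1,0.03,0.14,0,-0.33]
    - [1,0.03,0.14,0,-0.33]
    - [1,0.04,0.14,0,-0.33]
    - [1,0.04,0.14,0,-0.33]
    - [1,0,0,0,0]
    - [1,0,0,0,0]

```text
clock: 8.03
tcp_pos: [0.4682, 0.0251, 0.0181]
tool_rot: [[0.421, 0.907, -0.001], [0.907, -0.421, -0.0], [-0.001, -0.001, -1.0]]
ft_force: [-1.0, -2.4, 1.1]
opening: 0.001
```

```bash
python3 - <<'E'
from plan import *
s=ctrl.state();print(tcp(-207),s['tcp_pos'],s['tool_rot'][:,0],s['ft_force']);grab('wrist','w6');grab('scene','s6')
crop('s6',200,170,360,290,5,'a6')
crop('w6',480,180,640,340,4,'a7')
E
```

```text
[0.46899941 0.02565873] [0.4681658  0.02508689 0.01812197] [ 4.21094824e-01  9.07016312e-01 -7.47391044e-04] [-1.03646436 -2.44340564  1.05200714]
```

View pics/w6.png

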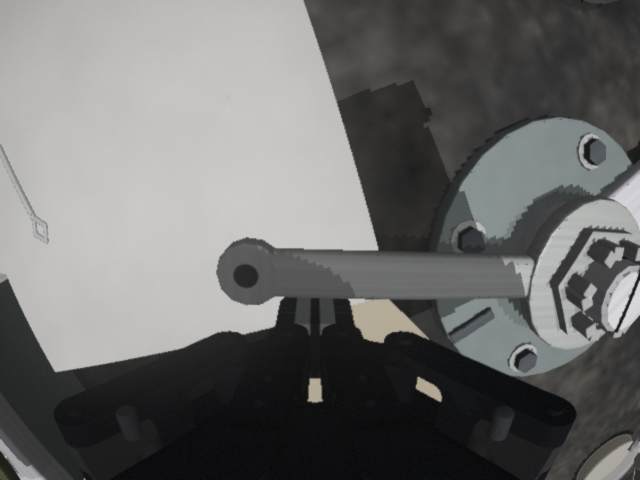

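View pics/a6.png

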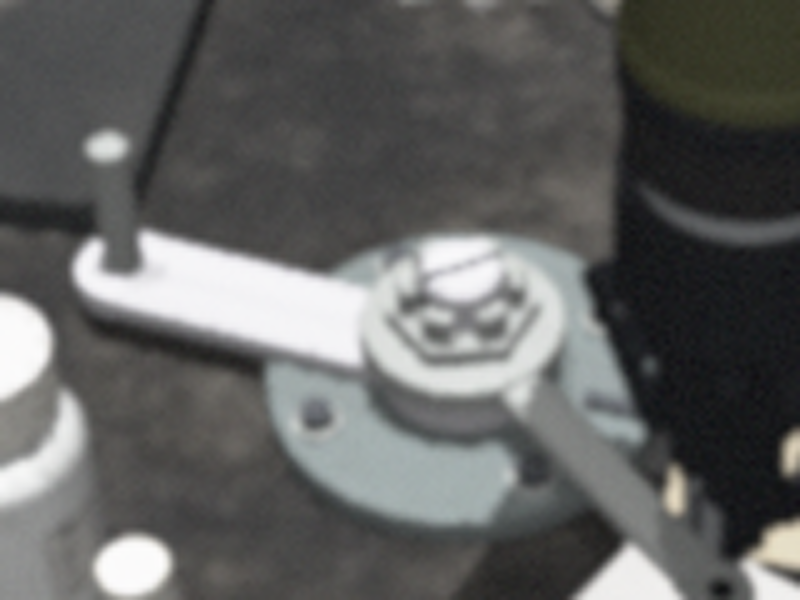

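View pics/a7.png

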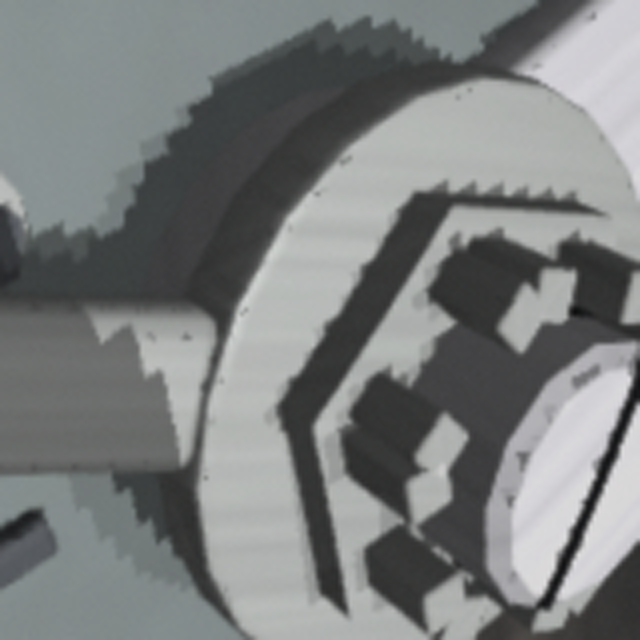

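Emit:
jog_arm:
  commands:
    - [1,-0.25,-0.53,0,0]
    - [1,-0.1,-0.2,0.3,0]
    - [1,0,0,0.9,0]
    - [1,0,0,0.9,0]
    - [1,0,0,0.9,0]
    - [0,0.6,-0.2,0.1,0]
    - [0,0.7,-0.3,0,0]
    - [0,0.9,-0.4,0,0]
    - [0,0.9,-0.4,0,0]
    - [0,0.7,-0.2,0,0]
    - [0,0,0,0,0]
    - [0,0,0,0,0]
    - [0,0,0,0,0]

```text
clock: 9.22
tcp_pos: [0.5711, -0.0413, 0.1113]
tool_rot: [[0.422, 0.906, -0.001], [0.906, -0.422, 0.001], [0.0, -0.001, -1.0]]
ft_force: [0.0, 0.0, 0.7]
opening: 1.002
```

```bash
python3 - <<'E'
from plan import *
s=ctrl.state();print(s['tcp_pos'],s['tool_rot'][:,0],s['ft_force'],s['opening']);grab('wrist','w7')
E
```

```text
[ 0.57114585 -0.04131614  0.11126345] [4.22332893e-01 9.06440793e-01 1.30365735e-04] [0.03293792 0.03142713 0.66908729] 1.002054819222478
```

View pics/w7.png

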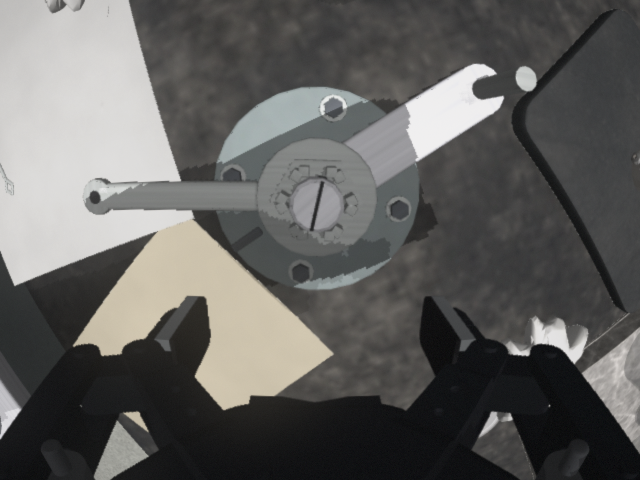

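```bash
python3 - <<'E'
from plan import *
crop('w7',265,150,370,255,6,'a8')
crop('w7',70,160,270,260,4,'a9')
E
```

```text
(no output)
```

View pics/a8.png

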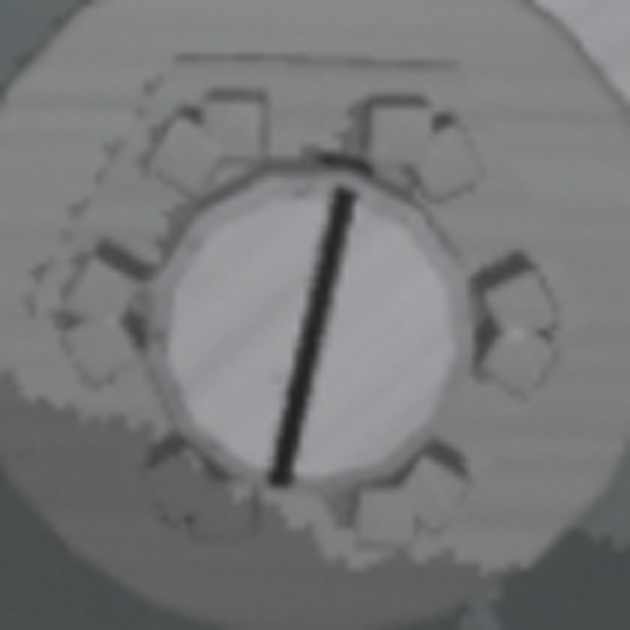

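View pics/a9.png

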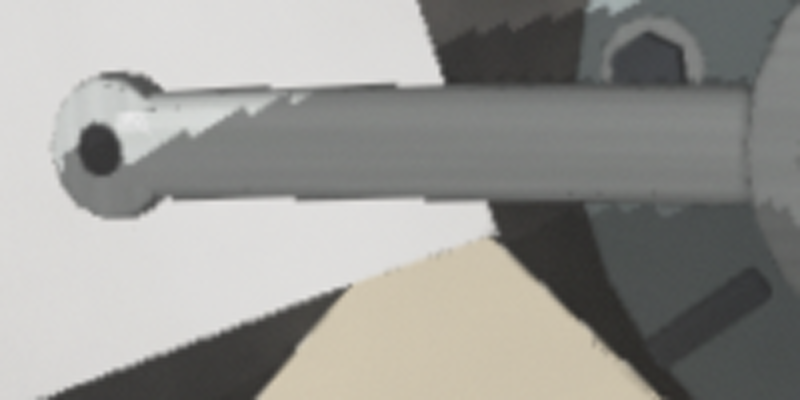

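```bash
python3 - <<'E'
from plan import *
c=load('w7');ang=lambda v:np.degrees(np.arctan2(v[1],v[0]))
K=lambda a,b,z:atz(c,265+a/6,150+b/6,z,True)
L1=K(344,195,.064);L2=K(282,480,.064);print('line',ang(L1-L2),np.linalg.norm(L1-L2),(L1+L2)/2)
# slot: edges upper: (267,95)-(265,155) left wall top ; right wall (372,100)-(367,160); lower: (255,495),(252,530) ; (352,495),(350,540)
U=(K(268,100,.058)+K(370,100,.058))/2;D=(K(256,520,.058)+K(352,520,.058))/2
print('slot',ang(U-D),U,D,(U+D)/2,np.linalg.norm(K(268,100,.058)-K(370,100,.058)))
H=lambda a,b:atz(c,70+a/4,160+b/4,.0385,True)
E=H(101,149);v=E[:2]-A;print('hole',E,ang(v),np.linalg.norm(v))
# handle mid-edges at two stations
m1=(H(250,88)+H(250,199))/2;m2=(H(740,84)+H(740,201))/2;print('handle edges',ang(m1-m2),np.linalg.norm(H(250,88)-H(250,199)),np.linalg.norm(H(740,84)-H(740,201)))
v=m1[:2]-A;print(ang(v))
M1=atz(c,70+755/4,160+282/4,.0155,True);M2=atz(c,70+665/4,160+350/4,.0155,True);print('mark',ang(M2-M1),ang(M1[:2]-A),ang(M2[:2]-A),np.linalg.norm(M2[:2]-A))
pts=[(217,165),(249,110),(300,88),(350,100),(417,200),(400,250),(345,286),(300,290),(235,245)]
w=np.array([atz(c,u,v,.012,True)[:2] for u,v in pts]);B=np.c_[2*w,np.ones(len(w))];s=np.linalg.lstsq(B,(w**2).sum(1),rcond=None)[0];print('flange',s[:2],np.sqrt(s[2]+s[:2]@s[:2]))
E
```

```text
line 53.03484742964973 0.02563362600959507 [ 0.58732515 -0.01160573  0.064     ]
slot 63.07650597017255 [0.59638982 0.00650823 0.058     ] [ 0.57916358 -0.02741208  0.058     ] [ 0.5877767  -0.01045192  0.058     ] 0.008913757082583757
hole [0.456306   0.05408763 0.0385    ] 153.1717667343873 0.14421700426231415
handle edges 153.66461897938206 0.017935792981290066 0.01748706643334123
152.86101666754146
mark -168.51398859858972 -170.87444282622334 -170.13459214600528 0.06361609597303174
flange [ 0.58665516 -0.01220415] 0.06838987975710807
```

```bash
sed -i 's/^A=.*/A=np.array([.5865,-.0115])/' plan.py; python3 - <<'E'
from plan import *
a=tcp(153.2,.045);print(a,(a-ctrl.state()['tcp_pos'][:2])/.03)
b=tcp(153.2,.021);print(b,(b-a)/.03)
d,s=plan(153.2,144.2,9,d=.02);print(np.round(d,3).tolist(),s,tcp(153.2),tcp(144.2))
E
```

```text
[0.45910021 0.00243894] [-3.72762936  1.45513134]
[0.46992127 0.023861  ] [0.36070203 0.71406865]
[[0.022, 0.067], [0.023, 0.067], [0.024, 0.067], [0.025, 0.066], [0.026, 0.066], [0.027, 0.065], [0.029, 0.065], [0.03, 0.064], [0.031, 0.064]] -0.16666666666666666 [0.47037215 0.02475359] [0.47747319 0.04247364]
```

Emit:
jog_arm:
  commands:
    - [1,-0.74,0.29,0,0]
    - [1,-0.74,0.29,0,0]
    - [1,-0.75,0.29,0,0]
    - [1,-0.75,0.29,0,0]
    - [1,-0.75,0.29,0,0]
    - [1,0,0,0,-0.3]
    - [1,0,0,0,0]
    - [1,0,0,-0.7,0]
    - [1,0,0,-0.8,0]
    - [1,0,0,-0.8,0]
    - [1,0,0,-0.8,0]
    - [1,0,0,0,0]
    - [1,0,0,0,0]

```text
clock: 10.35
tcp_pos: [0.459, 0.0019, 0.0178]
tool_rot: [[0.45, 0.893, -0.003], [0.893, -0.45, 0.0], [-0.001, -0.003, -1.0]]
ft_force: [0.4, -0.7, 0.8]
opening: -0.0
```

```bash
python3 - <<'E'
from plan import *
s=ctrl.state();print(s['tcp_pos'],s['tool_rot'][:,0],s['ft_force'],s['opening'])
print((tcp(153.2,.021)-s['tcp_pos'][:2])/.03)
E
```

```text
[0.45899756 0.00192958 0.01778141] [ 0.45016534  0.89294442 -0.00119463] [ 0.37109042 -0.68157932  0.84061193] -0.00046812876872000546
[0.36412374 0.73104754]
```

Emit:
jog_arm:
  commands:
    - [1,0.16,0.32,0,0]
    - [1,0.12,0.24,0,0]
    - [1,0.09,0.18,0,0]
    - [1,0,0,0,0]
    - [1,0.02,0.07,0,-0.17]
    - [1,0.02,0.07,0,-0.17]
    - [1,0.02,0.07,0,-0.17]
    - [1,0.03,0.07,0,-0.17]
    - [1,0.03,0.07,0,-0.17]
    - [1,0.03,0.06,0,-0.17]
    - [1,0.03,0.06,0,-0.17]
    - [1,0,0,0,0]
    - [1,0,0,0,0]

```text
clock: 11.43
tcp_pos: [0.4766, 0.0377, 0.0185]
tool_rot: [[0.558, 0.83, -0.0], [0.83, -0.558, -0.001], [-0.001, 0.001, -1.0]]
ft_force: [-1.3, -5.1, 3.8]
opening: -0.004
```

```bash
python3 - <<'E'
from plan import *
s=ctrl.state();print(s['tcp_pos'],s['tool_rot'][:,0],s['ft_force'],tcp(146.2),tcp(145.2));c=grab('wrist','w8')
crop('w8',200,220,400,320,4,'a10')
E
```

```text
[0.47664236 0.03769222 0.01847459] [ 0.55848388  0.82951476 -0.00101007] [-1.30295952 -5.14459688  3.78894051] [0.47565595 0.03863578] [0.47654782 0.04056264]
```

View pics/w8.png

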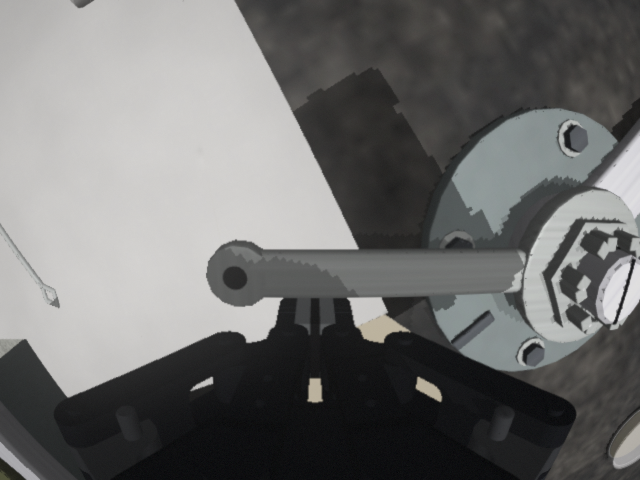

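```bash
python3 - <<'E'
from plan import *
ang=lambda v:np.degrees(np.arctan2(v[1],v[0]))
for t,u,v in [('w6',244,275),('w8',234,277)]:
    c=load(t);E=atz(c,u,v,.0385,True);w=E[:2]-A;print(t,ang(w),np.linalg.norm(w))
d,s=plan(146.2,143.2,3);print(np.round(d,3))
E
```

```text
w6 153.1312008059168 0.14699743397884107
w8 145.92238221749963 0.14669986169911
[[0.03  0.064]
 [0.031 0.064]
 [0.032 0.063]]
```

Emit:
jog_arm:
  commands:
    - [1,0.03,0.06,0,-0.17]
    - [1,0.03,0.06,0,-0.17]
    - [1,0.02,0.04,0,-0.1]
    - [1,0,0,0,0]
    - [1,0,0,0,0]

```text
clock: 11.9
tcp_pos: [0.479, 0.0428, 0.0183]
tool_rot: [[0.596, 0.803, -0.0], [0.803, -0.596, -0.0], [-0.0, 0.0, -1.0]]
ft_force: [-2.2, -5.4, 2.6]
opening: -0.002
```

```bash
python3 - <<'E'
from plan import *
s=ctrl.state();print(s['tcp_pos'],s['tool_rot'][:,0],s['ft_force']);c=grab('wrist','w9')
crop('w9',200,220,400,320,4,'a10')
E
```

```text
[0.47901463 0.04282677 0.01832304] [ 5.95583071e-01  8.03293631e-01 -3.84340557e-04] [-2.24197224 -5.43202897  2.62278666]
```

View pics/a10.png

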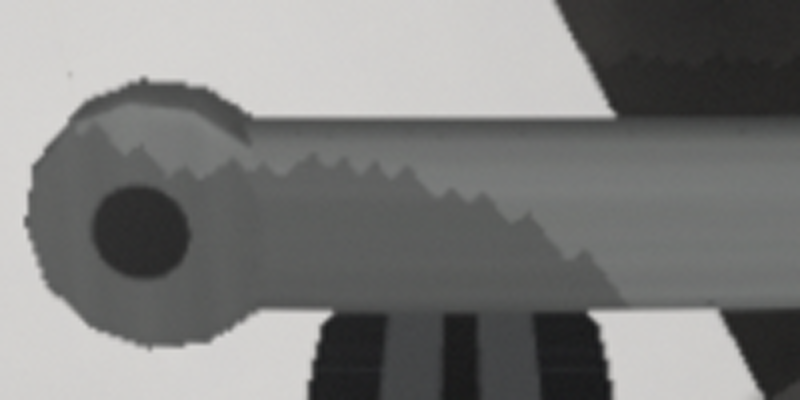

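Emit:
jog_arm:
  commands:
    - [1,-0.3,-0.42,0,0]
    - [1,-0.15,-0.22,0.3,0]
    - [1,0,0,0.9,0]
    - [1,0,0,0.9,0]
    - [1,0,0,0.9,0]
    - [0,0.6,-0.3,0.1,0]
    - [0,0.7,-0.5,0,0]
    - [0,0.7,-0.5,0,0]
    - [0,0.7,-0.5,0,0]
    - [0,0.65,-0.3,0,0]
    - [0,0,0,0,0]
    - [0,0,0,0,0]
    - [0,0,0,0,0]

```text
clock: 13.03
tcp_pos: [0.565, -0.0392, 0.1113]
tool_rot: [[0.596, 0.803, -0.001], [0.803, -0.596, 0.001], [0.0, -0.001, -1.0]]
ft_force: [0.2, 0.2, -0.1]
opening: 0.999
```

```bash
python3 - <<'E'
from plan import *
ang=lambda v:np.degrees(np.arctan2(v[1],v[0]))
c=load('w9');E=atz(c,235.2,277.8,.0385,True);w=E[:2]-A;print(ang(w),np.linalg.norm(w))
s=ctrl.state();print(s['tcp_pos'],s['tool_rot'][:,0],s['ft_force'],s['opening']);grab('wrist','w10')
c=load('w10');u,v=315,205
crop('w10',265,150,370,255,6,'a11')
crop('w10',70,160,270,260,4,'a12')
E
```

```text
143.3439703935048 0.14638181209825513
[ 0.56495295 -0.03919455  0.11130079] [5.96050234e-01 8.02947141e-01 8.90942200e-05] [ 0.20320223  0.18092571 -0.09761921] 0.9985726284783895
```

View pics/w10.png

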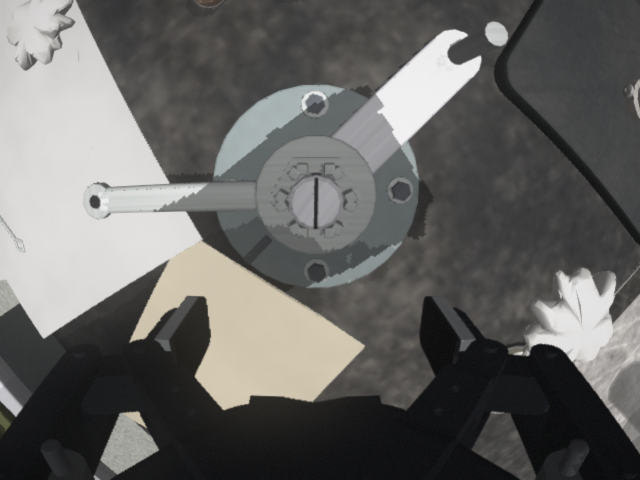

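View pics/a11.png

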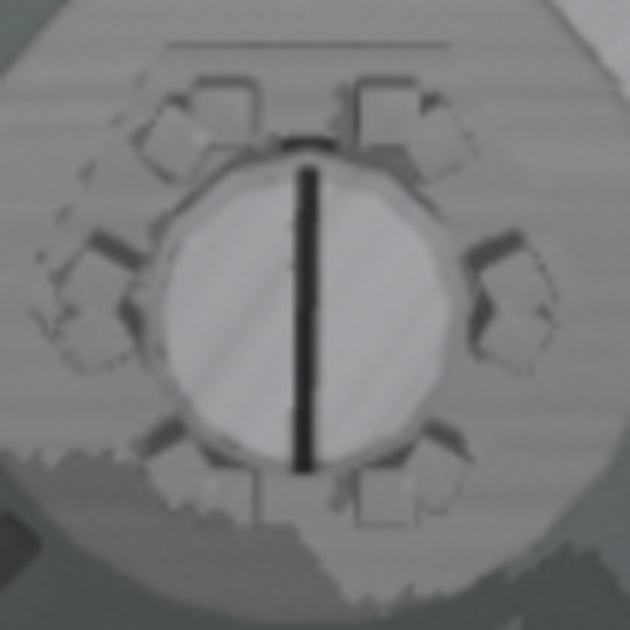

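View pics/a12.png

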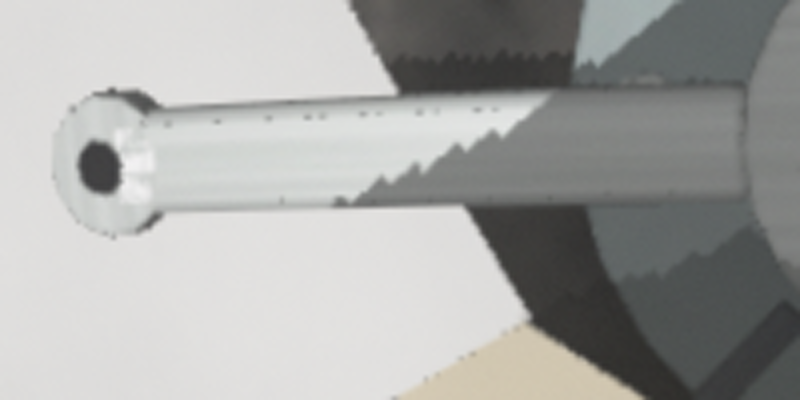

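```bash
python3 - <<'E'
from plan import *
c=load('w10');ang=lambda v:np.degrees(np.arctan2(v[1],v[0]))
K=lambda a,b,z:atz(c,265+a/6,150+b/6,z,True)
L1=K(309,168,.064);L2=K(303,470,.064);print('line',ang(L1-L2),np.linalg.norm(L1-L2),(L1+L2)/2)
U=(K(257,100,.058)+K(356,100,.058))/2;D=(K(256,505,.058)+K(356,505,.058))/2
print('slot',ang(U-D),(U+D)/2,np.linalg.norm(K(257,100,.058)-K(356,100,.058)))
H=lambda a,b:atz(c,70+a/4,160+b/4,.0385,True)
E=H(100,166);v=E[:2]-A;print('hole',ang(v),np.linalg.norm(v))
m1=(H(250,103)+H(250,208))/2;m2=(H(730,84)+H(730,203))/2;print('edges',ang(m1-m2))
E
```

```text
line 52.340594508569865 0.026501415117830607 [ 0.58722785 -0.01147193  0.064     ]
slot 53.39080395912054 [ 0.58745399 -0.01123033  0.058     ] 0.00865248630154928
hole 143.33445731631826 0.1460042019209929
edges 143.34054908066466
```

Emit:
jog_arm:
  commands:
    - [0,0,0,0.8,0]
    - [0,0,0,0.8,0]
    - [0,-0.3,0,0.8,0]
    - [0,-0.3,0,0.8,0]
    - [0,0,0,0,0]
    - [0,0,0,0,0]

```text
clock: 13.58
tcp_pos: [0.5481, -0.0387, 0.209]
tool_rot: [[0.595, 0.804, 0.003], [0.804, -0.595, 0.0], [0.002, 0.002, -1.0]]
ft_force: [-0.8, -0.4, -0.3]
opening: 1.003
```

```bash
python3 - <<'E'
from h import *
grab('scene','s11');s=ctrl.state();print(s['tcp_pos'],s['ft_force'],s['clock'])
d=cv2.absdiff(cv2.imread('pics/scene0.png'),cv2.imread('pics/s11.png')).max(2)
for n,(a,b,e,f) in dict(dish=(312,145,355,178),vial=(215,275,245,315),jar=(175,228,222,300),pin=(370,345,400,392)).items(): print(n,np.percentile(d[b:f,a:e],[50,99]))
E
```

```text
[ 0.54765004 -0.03871415  0.20767885] [ 0.84218321 -0.23495137 -1.14294403] 13.6333
dish [  6. 203.]
vial [ 4. 10.]
jar [ 5. 49.]
pin [5. 9.]
```

View pics/s11.png

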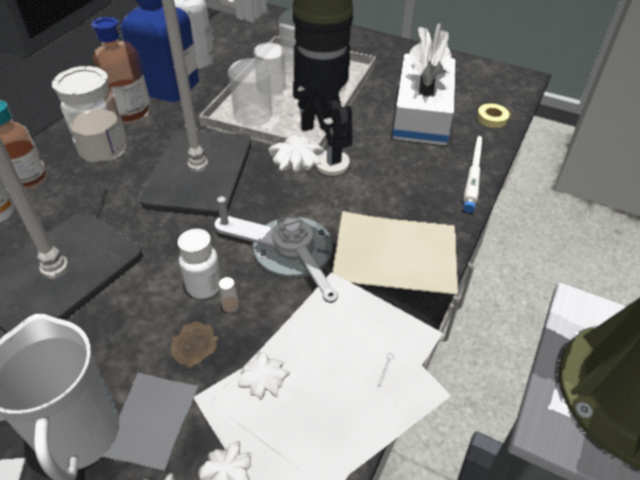

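The scene picture shows the handle end at (330,294) clear of the gripper. The bottle (199,265), vial (229,295) and pin (386,370) are where they started. The dish at (332,162) also looks unmoved, but the gripper partly hides it.

```bash
python3 -c "
from workcell import ctrl
print(ctrl.job_done())"
```

```text
the job is handed in; nothing more can be done
None
```

I tightened the nut clockwise with the shut fingers and handed the job in at about 13.6 s. The slot stands about 1° short of the cotter hole and was never turned past it.

**The turn:** The handle started about 71° before the witness mark. I pushed it to the mark, where a picture showed it covering the mark. That pause was about 1.5° past my estimate of snug, because I typed slightly larger steps than planned. I then pushed on in small steps to about 46° (0.80 rad) past snug.

**Alignment:** In the last wrist picture from above:

| What | Direction |
|---|---|
| Slot, from the nut's crown | 53.4° |
| Slot, from the handle | 53.3° |
| Hole line on the stud | 52.3° |

- **Reading spread:** The close views gave 52.2° to 53.0° for the hole line. The slot is about 9 mm wide and the hole 5 mm, so a pin has roughly ±5.7° of room and should pass.
- **Early disagreement:** My first readings of the hole line from the distant cameras differed widely (45° and 59°). I used only the close wrist views for the final turn.

**End state:** The spanner is free and the gripper is open, about 0.2 m above the worktop. The force reading was about 1 N.

**Loose items:** The vial and pin areas match the first picture. A small part of the bottle area differs, but the bottle looks unmoved. The image comparison could not confirm the dish because the gripper partly hid it; it looks unmoved and the arm did not go near it.

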